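Set out the coaster row and the jam caddy for breakfast

ROBOT

A 6-joint arm with a two-finger parallel gripper is mounted at the origin on the work surface. World frame = base frame: x ahead of the robot, y to its left, z up, the work surface at z = 0. Lengths are in m, angles in rad, forces in N, time in s.
With the tool pointing down it reaches from about 0.35 to 0.925 m from the base axis. Payload 6.4 kg.
Tool frame: the origin (TCP) lies between the finger pads; the fingertips stand env.nose_length ahead of it and the grasp point (between the pads) lies 8 mm behind it (env.nose_length is the distance from the TCP to the fingertips, in m); z points along the fingers, y is the line along which they close (so a half turn about z gives the same grasp; the last joint's range is limited). The gripper opens to 94 mm and grips with 3 to 60 N. Pads are 16 mm wide; open, the fingers measure 119 mm over their backs; the gripper's body (75 mm by 177 mm) begins 78 mm behind the grasp point.
Start: joints at [1.098, 0.245, 1.558, -0, 1.339, -0.174], TCP at [0.191, 0.621, 0.216] pointing down, gripper open.
Joint ranges: [-3.13, 3.13], [-1.02, 2.26], [0.13, 2.54], [-0.95, 4.09], [0.21, 2.88], [-2.74, 2.74]. Speed limits (rad/s): [2.57, 2.57, 3.14, 3.14, 3.14, 3.14].

INTERFACE

Orientations are given as a rotation vector (axis times angle).
In Python, from plant import readout, camera, camera_info, env gives the robot as it stands.
- The arm moves only by the tool apply_moves, never from a script. Its argument "increments" is a list of rows, each an object with "travel": the shift along the world's x, y, z in cm, a list of three; "twist": the turn about the world's z in degrees; "gripper": the finger opening in cm, from 0 to 9.4. A call has 1 to 20 rows; each row is the pose to reach, as a shift and turn from the pose commanded when the call began; what a row does not reach only later rows make up. A row lasts 1/12 s, in which the tool goes at most 41.7 mm and 7.16 degrees, less where a joint would pass 70% of its speed; a pose out of reach is approached as far as the arm can. A call with a gripper value outside its range is refused whole. The fingers move at their own pace and stop on an object; "squeeze" is the grip in N (left out, the last holds). Time passes only in rows, so rows that repeat a pose let the fingers close. It gives the time, the measured TCP pose, the force, the opening and the grip force at its end, in the units of the state.
- readout.sense(): the state, without advancing time (a new reading comes with each control period).
- camera(name): name is "side" or "top"; returns (picture, depth): 480x640x3 uint8, red, green, blue; 480x640 float32, m along the optical axis (not along the pixel's ray), 0 where there is no reading.
- camera_info(name): a dict with "K" (3x3 intrinsics, pixels), "xyz" and "attitude" of the camera in the world. Camera axes: x right, y up, looking along -z (the intrinsics and any distortion apply to the point x, -y, -z); pixel columns grow to the right and rows downward; lengths in m; the calibration is good to about 2 mm. A picture is of the moment at which its call begins. camera_info takes no time and is no camera call.
- env.job_done(): hands the job in; it is judged then, once.
The state is a dict: "clock": time; "joints": joint angles; "dq": joint speeds; "joint_torque": joint torques, N m; "position": TCP position; "orientation": TCP orientation; "force": force on the tool from outside, world axes, zero at the start; "wrist_torque": the same for the moment, N m; "opening": finger opening in m; "grip_force": force on a finger pad.
Only numpy, scipy, OpenCV 4.12 (cv2) and the standard library are available. Lean on these libraries where they do the work, as an engineer would, in place of code of your own. Each camera call takes 0.05 s, during which the arm holds its last target. There are 200 camera calls.

TASK

Get the jam and tea corner ready for breakfast: nudge all the loose coaster tiles into one even row on the straw runner, each one square on a printed rectangle with its short end flush against the fence, filling the rectangles from the end with the green ball and leaving none empty in between. Push the jam jars, upright, in single file into the lane of the caddy, the first right up to the end stop and each next one up against the one before, and when all the jars are in, swing the pink gate fully shut behind them. Tiles and jars may be done in either order and in any order among themselves; do not tip a jar over, and leave the other crockery where it stands.

Things in the scene. Friction and masses are not known exactly. Their poses are not given: they have to be found in the camera images.
- runner: fixed flat straw strip on the table (1 mm, no step), 150 mm in x, 400 mm in y, with 4 printed cream rectangles edged in plum in a row along y and a wooden fence (12 mm thick, 16 mm high) along its far (+x) edge; a green ball sits on the fence's -y end. Origin on the table mid row; +x points to the fence, near face at x = +50 mm
- place1 (a point): centre of printed rectangle 1 (1 is at the end with the green ball, 4 at the other end; 92 mm between neighbours) on the table surface, axes as the runner's: a tile centred here has its short end flush against the fence
- place2 (a point): centre of printed rectangle 2 (1 is at the end with the green ball, 4 at the other end; 92 mm between neighbours) on the table surface, axes as the runner's: a tile centred here has its short end flush against the fence
- place3 (a point): centre of printed rectangle 3 (1 is at the end with the green ball, 4 at the other end; 92 mm between neighbours) on the table surface, axes as the runner's: a tile centred here has its short end flush against the fence
- place4 (a point): centre of printed rectangle 4 (1 is at the end with the green ball, 4 at the other end; 92 mm between neighbours) on the table surface, axes as the runner's: a tile centred here has its short end flush against the fence
- caddy: fixed wooden caddy: a lane 64 mm wide, 190 mm long between two rails (12 mm thick, 34 mm high), closed at its -y end by a stop (100 mm wide, 50 mm high), open at the +y end (the mouth); its floor is the table, green. Origin on the table at the foot of the stop's inner face, mid lane; +y runs from stop to mouth, x across
- gate (a joint): pink swing gate at the mouth: 0 rad is shut (across the mouth), 1.57 open, in line with the +x rail, at most 2.1; stays where left, moves with about 1 N. Bar 76 mm long, 8 mm thick, 22 to 42 mm above the table; at angle q it points from the pivot along (-cos q, sin q) in the caddy's x, y
- gate_pivot (a point): the gate's upright hinge axis at table height, at x = +40 mm, y = +190 mm in the caddy's frame
- gate_post (a point): top of the brass post at the gate's free end (12 mm across, from 20 to 70 mm above the table, 70 mm from the pivot)
- tile1: loose cream glazed coaster tile with a plum flower and two green end bands, 100 mm long (its x), 64 mm wide (its y), 12 mm thick; origin at the centre of its underside. May be absent
- tile2: loose cream glazed coaster tile with a plum flower and two green end bands, 100 mm long (its x), 64 mm wide (its y), 12 mm thick; origin at the centre of its underside. May be absent
- tile3: loose cream glazed coaster tile with a plum flower and two green end bands, 100 mm long (its x), 64 mm wide (its y), 12 mm thick; origin at the centre of its underside. May be absent
- tile4: loose cream glazed coaster tile with a plum flower and two green end bands, 100 mm long (its x), 64 mm wide (its y), 12 mm thick; origin at the centre of its underside. May be absent
- jar1: closed red jam jar with a cream lid and paper label, 56 mm across, 75 mm high, upright; origin at the centre of its underside. May be absent
- jar2: closed orange jam jar with a cream lid and paper label, 56 mm across, 75 mm high, upright; origin at the centre of its underside. May be absent
- jar3: closed dark purple jam jar with a cream lid and paper label, 56 mm across, 75 mm high, upright; origin at the centre of its underside. May be absent
- teacup: bystander: cream teacup on its saucer (one piece), saucer 156 mm across, 75 mm high
- bowls: bystander: stack of cream bowls (one piece), 144 mm across, 87 mm high
- sugar_bowl: bystander: cream lidded sugar bowl, 72 mm across, 71 mm high
- eggcup: bystander: egg in a cream egg cup, 48 mm across, 73 mm high
- teaspoon: bystander: brass teaspoon lying flat, 140 mm long
- tumbler: bystander: lilac tumbler, 78 mm across, 91 mm high
There are look-alikes about, which are no part of the job. What is shaped like the tile3 but purple or turquoise is not meant.

How it is judged:
By the outcome, as a careful person would: the job done as asked, in the order asked, and still so for the second after the job is handed in, with the robot touching nothing.
Of tile1, tile2, tile3, tile4 only 3 to 4 are there at a start; the rules pass over those that are not, and their reading is None.
Of jar1, jar2, jar3 only 2 to 3 are there at a start; the rules pass over those that are not, and their reading is None.
At some moment in a run one of tile1, tile2, tile3, tile4 may be knocked a few centimetres aside while the robot is not near it.
It also fails if it takes over 210 s, if anything falls off the work surface, if the arm or the gripper's body presses on something with over 40 N, if the wrist force passes 120 N, or if a joint passes its speed limit or range.

## Working session

There is one attempt and no reset: what is moved stays moved. The work goes in short steps, Python scripts to look and compute and a tool call to move; the robot and the scene stay as the last step left them, time stands still between calls to the robot, and variables do not carry over. Pictures are saved under pics/ and viewed, at most 14 in all, crops included, and the job is handed in when it is done.

Besides the shell and the picture viewer there is one more tool, called after "Request:" as name(argument=value, ...), one argument or row to a line, values as JSON. apply_moves: Moves the arm, as the interface text tells. Its arguments: {"type":"object","properties":{"increments":{"type":"array"},"squeeze":{"type":"number"}},"required":["increments"]}

```bash
mkdir -p pics; ls; cat > h.py <<'E'
import numpy as np, cv2
from scipy.spatial.transform import Rotation as R
from plant import readout, camera, camera_info, env
def cam(n):
    i=camera_info(n); a=np.array(i['attitude'],float)
    M=a if a.shape==(3,3) else R.from_rotvec(a).as_matrix()
    return np.array(i['K']),np.array(i['xyz']),M,i
def ray(n,uv,z):
    K,c,M,i=cam(n); uv=np.atleast_2d(np.array(uv,float))
    d=i.get('distortion',i.get('dist'))
    p=cv2.undistortPoints(uv[:,None,:],K,np.array(d,float) if d is not None else None)[:,0]
    w=np.c_[p[:,0],-p[:,1],-np.ones(len(p))]@M.T
    return c+w*((z-c[2])/w[:,2])[:,None]
def proj(n,P):
    K,c,M,i=cam(n); q=(np.atleast_2d(P)-c)@M; q=q*[1,-1,-1]
    return (q[:,:2]/q[:,2:])@K[:2,:2].T+K[:2,2]
def snap(n,f):
    im,d=camera(n); cv2.imwrite('pics/'+f,cv2.cvtColor(im,cv2.COLOR_RGB2BGR)); return im,d
E
python3 - <<'E'
from h import *
for n in('top','side'):
    print(camera_info(n)); snap(n,n+'0.png')
print(env.nose_length, readout.sense())
E
```

```text
pics
{'K': array([[561.81936521,   0.        , 308.95039727],
       [  0.        , 561.81936521, 229.1965376 ],
       [  0.        ,   0.        ,   1.        ]]), 'xyz': array([0.2316334 , 0.10580997, 1.4538644 ]), 'attitude': array([ 0.14276933, -0.14896058, -1.55920197])}
{'K': array([[578.38570027,   0.        , 326.03266682],
       [  0.        , 578.38570027, 240.93990453],
       [  0.        ,   0.        ,   1.        ]]), 'xyz': array([0.14971857, 1.28219906, 1.04191922]), 'attitude': array([ 0.16570928, -1.23387868, -2.56442319])}
0.011 {'clock': 0.1, 'joints': array([ 1.09792169e+00,  2.45703744e-01,  1.55882863e+00, -1.23691702e-05,
        1.33868901e+00, -1.74062285e-01]), 'dq': array([-0.00040174,  0.00043374, -0.00103286, -0.00068818,  0.0016016 ,
        0.00083081]), 'joint_torque': array([-1.89192801e-04, -4.16912591e+01, -3.15525162e+01,  6.86254911e-02,
        3.09842289e-02, -6.32066713e-05]), 'position': array([0.19109705, 0.62075967, 0.21551556]), 'orientation': array([-4.67549109e-01, -3.10609328e+00,  2.43133253e-03]), 'force': array([ 0.02045854, -0.36300107,  0.72798034]), 'wrist_torque': array([ 0.01770194, -0.02649897,  0.03094878]), 'grip_force': 0.0, 'opening': 0.09396565793769193}
```

View pics/top0.png

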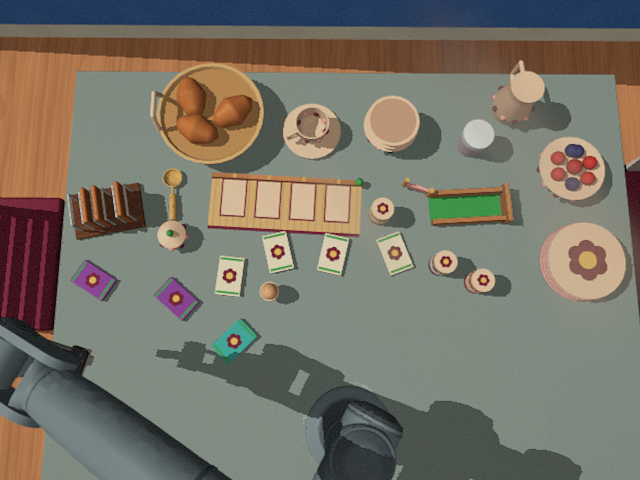

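View pics/side0.png

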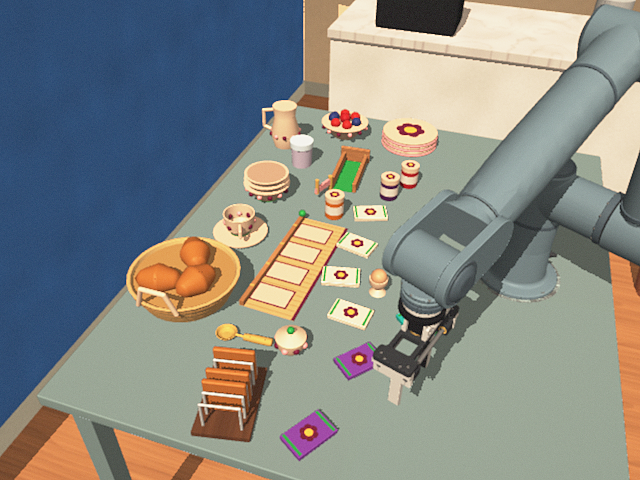

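The top view shows four cream tiles with green bands at (230,276), (278,252), (333,254) and (395,254). The look-alikes are purple at (93,280) and (177,298) and turquoise at (235,340), so I leave those out. The jars are orange (382,210), purple (445,263) and red (480,281). The other round things are the sugar bowl (172,235), the egg cup (269,291) and the tumbler (477,138). The lane mouth faces +y at (430,207), the gate post is near (407,183), and the green ball is at (360,182).

```bash
cat >> h.py <<'E'
def masks(im):
    h=cv2.cvtColor(im,cv2.COLOR_RGB2HSV); H,S,V=[h[...,k].astype(int) for k in range(3)]
    cream=(V>195)&(S<70)&(H<40)
    green=(H>45)&(H<80)&(S>120)
    return h,cream.astype('u1'),green.astype('u1')
def tiles(im):
    h,c,g=masks(im); m=cv2.morphologyEx(c|g,cv2.MORPH_CLOSE,np.ones((3,3)))
    out=[]
    for k in cv2.findContours(m,cv2.RETR_EXTERNAL,cv2.CHAIN_APPROX_NONE)[0]:
        if not 300<cv2.contourArea(k)<1600: continue
        P=ray('top',k[:,0],.012)[:,:2]*1000
        (x,y),(a,b),t=cv2.minAreaRect(P.astype('f4'))
        if a<b:a,b,t=b,a,t+90
        gf=g[cv2.drawContours(np.zeros_like(g),[k],-1,1,-1)>0].mean()
        if not(85<a<118 and 52<b<82): continue
        out.append((round(x,1),round(y,1),round(a),round(b),round((t+90)%180-90,1),round(gf,2),k[:,0].mean(0).round()))
    return out
E
python3 - <<'E'
from h import *
im=cv2.cvtColor(cv2.imread('pics/top0.png'),cv2.COLOR_BGR2RGB)
for t in tiles(im): print(t)
h,c,g=masks(im); H,S,V=[h[...,k].astype(int) for k in range(3)]
print('green blobs')
n,_,st,ce=cv2.connectedComponentsWithStats(g)
for s,q in zip(st[1:],ce[1:]):
    if s[4]>15: print(s,q.round(1),(ray('top',q,0)[0]*1000).round())
for p in [(233,198),(382,205),(450,210),(300,175),(360,183)]: print(p,h[p[1],p[0]])
big=[cv2.resize(im[y:y+s*3//4,x:x+s],(640,480),interpolation=cv2.INTER_CUBIC) for x,y,s in ((205,165,170),(370,165,150))]
for i,b in enumerate(big): cv2.imwrite(f'pics/crop{i}.png',cv2.cvtColor(b,cv2.COLOR_RGB2BGR))
E
```

```text
(380.1, 305.6, 98, 61, -6.0, np.float64(0.04), array([229., 275.]))
(438.2, 39.8, 98, 61, -12.7, np.float64(0.04), array([332., 254.]))
(442.1, -120.7, 98, 61, 20.8, np.float64(0.02), array([395., 255.]))
(442.8, 182.5, 98, 61, 13.2, np.float64(0.04), array([277., 252.]))
(574.1, 27.5, 91, 55, -2.9, np.float64(0.0), array([337., 203.]))
(578.9, 118.7, 91, 55, -3.0, np.float64(0.0), array([302., 201.]))
(583.5, 210.0, 91, 55, -3.0, np.float64(0.0), array([268., 199.]))
(588.4, 301.4, 91, 55, -3.0, np.float64(0.0), array([233., 197.]))
green blobs
[356 178   7   8  40] [359.  181.8] [635. -32.   0.]
[ 429  194   72   27 1463] [464.1 206.2] [ 570. -311.    0.]
[167 230   6   6  27] [169.4 232.6] [493. 468.   0.]
[ 73 262  13  18  24] [ 79.2 270.4] [392. 696.   0.]
[156 279  15  17  31] [163.2 287.2] [350. 476.   0.]
[100 280  13  18  27] [106.3 288.3] [346. 622.   0.]
[181 301  15  17  31] [188.1 309.1] [295. 409.   0.]
[238 320  17  18  63] [246.4 328.8] [246. 259.   0.]
[213 345  17  18  61] [221.1 353. ] [185. 321.   0.]
(233, 198) [ 16  68 215]
(382, 205) [ 10 152 141]
(450, 210) [ 62 149 145]
(300, 175) [ 68  22 141]
(360, 183) [ 60 132 131]
```

View pics/crop0.png

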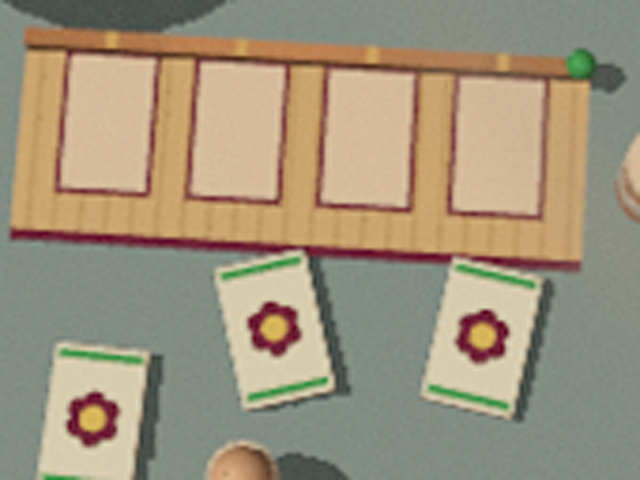

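View pics/crop1.png

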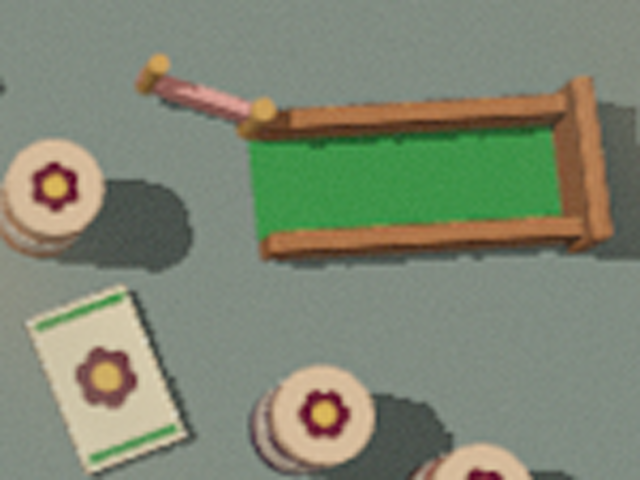

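```bash
cat >> h.py <<'E'
def lids(im,z=.075):
    g=cv2.medianBlur(cv2.cvtColor(im,cv2.COLOR_RGB2GRAY),3)
    h,_,_=masks(im); m=((h[...,2]>185)&(h[...,0]<25)&(h[...,1]>25)&(h[...,1]<120)).astype('u1')
    out=[]
    for k in cv2.findContours(m,cv2.RETR_EXTERNAL,cv2.CHAIN_APPROX_NONE)[0]:
        P=ray('top',k[:,0],z)[:,:2]*1000
        (x,y),r=cv2.minEnclosingCircle(P.astype('f4'))
        if 20<r<34: out.append((round(x,1),round(y,1),round(r,1),k[:,0].mean(0).round()))
    return out
E
python3 - <<'E'
from h import *
im=cv2.cvtColor(cv2.imread('pics/top0.png'),cv2.COLOR_BGR2RGB)
for l in lids(im): print(l)
cr=lambda p:np.array([370,165])+(np.array(p)+.5)/(640/150.)-.5
def show(n,ps,z):
    q=ray('top',cr(ps),z)[:,:2]*1000; print(n,q.round(1).tolist()); return q
s=show('stop top',[(570,80),(592,78),(612,238),(588,245)],.05)
print(np.linalg.norm(s[0]-s[3]),np.linalg.norm(s[1]-s[2]))
show('lower rail top inner',[(272,236),(580,218)],.034)
show('upper rail top outer',[(290,110),(565,95)],.034)
show('upper rail top inner',[(290,126),(562,112)],.034)
show('floor mouth',[(248,140),(262,240)],.001)
show('post',[(158,62)],.07); show('pivot',[(263,105)],.045);show('pivot70',[(263,105)],.07)
h,c,g=masks(im)
for k in cv2.findContours(c,cv2.RETR_EXTERNAL,cv2.CHAIN_APPROX_NONE)[0]:
    if cv2.contourArea(k)>400:
        P=ray('top',k[:,0],.001)[:,:2]*1000; r=cv2.minAreaRect(P.astype('f4'))
        if r[0][0]>550 and r[0][1]>0: print('slot',r)
E
```

```text
(327.3, 301.5, 28.4, array([227., 294.]))
(336.6, 199.2, 22.9, array([265., 292.]))
(367.7, -327.0, 28.3, array([483., 280.]))
(385.4, 53.6, 27.8, array([328., 272.]))
(412.9, -236.3, 28.3, array([445., 261.]))
(546.7, -82.8, 28.5, array([382., 208.]))
(599.3, -179.6, 20.8, array([420., 188.]))
(795.2, 492.1, 24.8, array([158., 113.]))
stop top [[619.9, -400.6], [621.3, -414.0], [522.3, -420.1], [517.9, -405.5]]
102.10613076913087 99.15115184569808
lower rail top inner [[525.4, -220.1], [537.9, -407.4]]
upper rail top outer [[604.1, -233.8], [614.8, -402.8]]
upper rail top inner [[594.0, -233.5], [604.1, -400.3]]
floor mouth [[593.3, -214.8], [529.6, -221.4]]
post [[623.7, -147.3]]
pivot [[604.2, -214.9]]
pivot70 [[597.6, -209.2]]
slot ((586.197021484375, 210.75180053710938), (55.21169662475586, 91.83704376220703), 86.9616928100586)
slot ((591.0867919921875, 302.9364929199219), (55.76465606689453, 91.54864501953125), 86.9535903930664)
```

Request:
apply_moves(
  increments=[
    {"travel": [10,-20,0],"twist": -20,"gripper": 9.4},
    {"travel": [35.6,-70.4,0],"twist": -69.2,"gripper": 9.4},
    {"travel": [35.6,-70.4,0],"twist": -69.2,"gripper": 9.4},
    {"travel": [35.6,-70.4,0],"twist": -69.2,"gripper": 9.4},
    {"travel": [35.6,-70.4,0],"twist": -69.2,"gripper": 9.4},
    {"travel": [35.6,-70.4,0],"twist": -69.2,"gripper": 9.4},
    {"travel": [35.6,-70.4,0],"twist": -69.2,"gripper": 9.4},
    {"travel": [35.6,-70.4,0],"twist": -69.2,"gripper": 9.4},
    {"travel": [35.6,-70.4,0],"twist": -69.2,"gripper": 9.4},
    {"travel": [35.6,-70.4,0],"twist": -69.2,"gripper": 9.4},
    {"travel": [35.6,-70.4,0],"twist": -69.2,"gripper": 9.4},
    {"travel": [35.6,-70.4,0],"twist": -69.2,"gripper": 9.4},
    {"travel": [35.6,-70.4,0],"twist": -69.2,"gripper": 9.4},
    {"travel": [35.6,-70.4,0],"twist": -69.2,"gripper": 9.4},
    {"travel": [35.6,-70.4,0],"twist": -69.2,"gripper": 9.4},
    {"travel": [35.6,-70.4,0],"twist": -69.2,"gripper": 9.4},
    {"travel": [35.6,-70.4,0],"twist": -69.2,"gripper": 9.4},
    {"travel": [35.6,-70.4,0],"twist": -69.2,"gripper": 9.4},
    {"travel": [35.6,-70.4,0],"twist": -69.2,"gripper": 9.4},
    {"travel": [35.6,-70.4,0],"twist": -69.2,"gripper": 9.4},
  ],
)

```text
clock: 1.77
position: [0.549, -0.0883, 0.216]
orientation: [2.155, 2.285, -0.002]
force: [-1.0, 0.0, 0.3]
opening: 0.0941
grip_force: 0.0
```

Request:
apply_moves(
  increments=[
    {"travel": [0,0,0],"twist": 0,"gripper": 9.4},
    {"travel": [0,0,0],"twist": 0,"gripper": 9.4},
    {"travel": [0,0,-4],"twist": 0,"gripper": 9.4},
    {"travel": [0,0,-8],"twist": 0,"gripper": 9.4},
    {"travel": [0,0,-11],"twist": 0,"gripper": 9.4},
    {"travel": [0,0,-14],"twist": 0,"gripper": 9.4},
    {"travel": [0,0,-15.5],"twist": 0,"gripper": 9.4},
    {"travel": [0,0,-16.4],"twist": 0,"gripper": 9.4},
    {"travel": [0,0,-16.4],"twist": 0,"gripper": 9.4},
    {"travel": [0,0,-16.4],"twist": 0,"gripper": 9.4},
  ],
  squeeze=12,
)

```text
clock: 2.6
position: [0.5476, -0.082, 0.0532]
orientation: [2.147, 2.293, 0.0]
force: [0.9, 0.1, 0.3]
opening: 0.0941
grip_force: 0.0
```

```bash
python3 - <<'E'
from h import *
s=readout.sense(); print(s['position'],s['force'])
im,d=snap('side','s1.png'); u=proj('side',[[.547,-.083,.05]])[0].astype(int); print(u)
c=im[u[1]-75:u[1]+75,u[0]-100:u[0]+100]; cv2.imwrite('pics/s1c.png',cv2.resize(c,(600,450))[:,:,::-1])
E
```

```text
[ 0.54755804 -0.08203675  0.05315746] [0.88356877 0.10492784 0.32092053]
[332 201]
```

View pics/s1c.png

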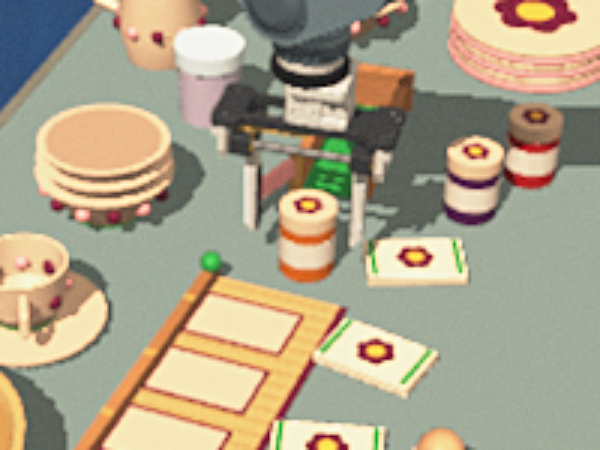

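The orange jar (334,194 in the side picture) sits between the open fingers, so I'm closing and lifting.

Request:
apply_moves(
  increments=[
    {"travel": [0,0,0],"twist": 0,"gripper": 5},
    {"travel": [0,0,0],"twist": 0,"gripper": 5},
    {"travel": [0,0,0],"twist": 0,"gripper": 5},
    {"travel": [0,0,0],"twist": 0,"gripper": 5},
    {"travel": [0,0,0],"twist": 0,"gripper": 5},
    {"travel": [0,0,0],"twist": 0,"gripper": 5},
    {"travel": [0,0,0],"twist": 0,"gripper": 5},
    {"travel": [0,0,0],"twist": 0,"gripper": 5},
    {"travel": [0,0,0],"twist": 0,"gripper": 5},
    {"travel": [0,0,0],"twist": 0,"gripper": 5},
    {"travel": [0,0,2],"twist": 0,"gripper": 5},
    {"travel": [0,0,5],"twist": 0,"gripper": 5},
    {"travel": [0,0,9],"twist": 0,"gripper": 5},
    {"travel": [0,0,10],"twist": 0,"gripper": 5},
    {"travel": [0,0,10],"twist": 0,"gripper": 5},
  ],
  squeeze=12,
)

```text
clock: 3.9
position: [0.5499, -0.0836, 0.156]
orientation: [2.144, 2.286, 0.005]
force: [0.0, 0.3, -1.1]
opening: 0.0557
grip_force: 12.0
```

Request:
apply_moves(
  increments=[
    {"travel": [0.6,-4,0],"twist": 0.5,"gripper": 5},
    {"travel": [1,-8,0],"twist": 0.5,"gripper": 5},
    {"travel": [1.3,-12,0],"twist": 0.5,"gripper": 5},
    {"travel": [1.6,-16,0],"twist": 0.5,"gripper": 5},
    {"travel": [1.9,-20,0],"twist": 0.5,"gripper": 5},
    {"travel": [2.1,-24,0],"twist": 0.5,"gripper": 5},
    {"travel": [2.1,-27,0],"twist": 0.5,"gripper": 5},
    {"travel": [2.1,-28.5,0],"twist": 0.5,"gripper": 5},
    {"travel": [2.1,-28.5,0],"twist": 0.5,"gripper": 5},
    {"travel": [2.1,-28.5,0],"twist": 0.5,"gripper": 5},
    {"travel": [2.1,-28.5,-2],"twist": 0.5,"gripper": 5},
    {"travel": [2.1,-28.5,-4],"twist": 0.5,"gripper": 5},
    {"travel": [2.1,-28.5,-6],"twist": 0.5,"gripper": 5},
    {"travel": [2.1,-28.5,-7.5],"twist": 0.5,"gripper": 5},
    {"travel": [2.1,-28.5,-8.5],"twist": 0.5,"gripper": 5},
    {"travel": [2.1,-28.5,-8.5],"twist": 0.5,"gripper": 5},
    {"travel": [2.1,-28.5,-8.5],"twist": 0.5,"gripper": 5},
  ],
)

```text
clock: 5.32
position: [0.5684, -0.367, 0.0672]
orientation: [-2.138, -2.301, -0.0]
force: [0.2, -0.9, -1.7]
opening: 0.0561
grip_force: 12.0
```

```bash
python3 - <<'E'
from h import *
s=readout.sense(); print(s['position'],s['force'],s['opening'])
im,d=snap('side','s2.png'); u=proj('side',[[.57,-.33,.05]])[0].astype(int); print(u)
c=im[u[1]-60:u[1]+60,u[0]-80:u[0]+80]; cv2.imwrite('pics/s2c.png',cv2.resize(c,(640,480))[:,:,::-1])
E
```

```text
[ 0.56842213 -0.36697426  0.06719089] [ 0.24207134 -0.86760758 -1.71631734] 0.056063910300993336
[348 160]
```

View pics/s2c.png

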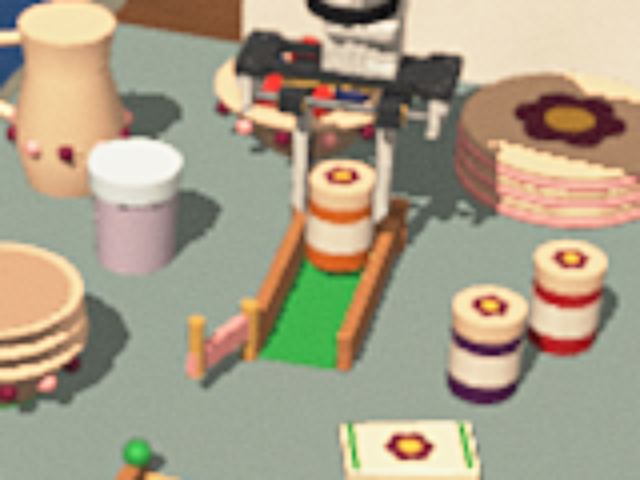

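The orange jar is inside the lane between the rails, with the stop behind it. I'll lower it the rest of the way and push it to the stop.

Request:
apply_moves(
  increments=[
    {"travel": [0,0,-0.7],"twist": 0,"gripper": 5},
    {"travel": [0,0,-1.4],"twist": 0,"gripper": 5},
    {"travel": [0,0,-1.4],"twist": 0,"gripper": 5},
    {"travel": [0,-0.3,-1.4],"twist": 0,"gripper": 5},
    {"travel": [0,-0.5,-1.4],"twist": 0,"gripper": 5},
    {"travel": [0.1,-0.7,-1.4],"twist": 0,"gripper": 5},
    {"travel": [0.1,-0.9,-1.4],"twist": 0,"gripper": 5},
    {"travel": [0.1,-1.0,-1.4],"twist": 0,"gripper": 5},
    {"travel": [0.1,-1.0,-1.4],"twist": 0,"gripper": 5},
  ],
)

```text
clock: 6.12
position: [0.5694, -0.3782, 0.0536]
orientation: [2.139, 2.3, -0.0]
force: [0.2, 0.1, -2.0]
opening: 0.0557
grip_force: 12.0
```

Request:
apply_moves(
  increments=[
    {"travel": [0,-0.2,0],"twist": 0,"gripper": 5},
    {"travel": [0,-0.3,0],"twist": 0,"gripper": 5},
    {"travel": [0,-0.4,0],"twist": 0,"gripper": 5},
    {"travel": [0,-0.4,0],"twist": 0,"gripper": 5},
  ],
)

```text
clock: 6.45
position: [0.5693, -0.3787, 0.0534]
orientation: [-2.135, -2.297, -0.006]
force: [-1.1, 9.8, 3.1]
opening: 0.0554
grip_force: 12.0
```

Request:
apply_moves(
  increments=[
    {"travel": [0,-0.2,0],"twist": 0,"gripper": 6.8},
    {"travel": [0,-0.2,0],"twist": 0,"gripper": 6.8},
    {"travel": [0,-0.2,0],"twist": 0,"gripper": 6.8},
    {"travel": [0,-0.2,0],"twist": 0,"gripper": 6.8},
    {"travel": [0,-0.2,3],"twist": 0,"gripper": 6.8},
    {"travel": [0,-0.2,7],"twist": 0,"gripper": 6.8},
    {"travel": [-1,1,9],"twist": 0,"gripper": 9.4},
    {"travel": [-4,4,9],"twist": 0,"gripper": 9.4},
    {"travel": [-7,7,9],"twist": 0,"gripper": 9.4},
    {"travel": [-10,9,9],"twist": 0,"gripper": 9.4},
    {"travel": [-13,12,9],"twist": 0,"gripper": 9.4},
    {"travel": [-15,14,9],"twist": 0,"gripper": 9.4},
    {"travel": [-15.6,14.6,9],"twist": 0,"gripper": 9.4},
    {"travel": [-15.6,14.6,9],"twist": 0,"gripper": 9.4},
    {"travel": [-15.6,14.6,7],"twist": 0,"gripper": 9.4},
    {"travel": [-15.6,14.6,4],"twist": 0,"gripper": 9.4},
    {"travel": [-15.6,14.6,2],"twist": 0,"gripper": 9.4},
    {"travel": [-15.6,14.6,0],"twist": 0,"gripper": 9.4},
    {"travel": [-15.6,14.6,0],"twist": 0,"gripper": 9.4},
    {"travel": [-15.6,14.6,0],"twist": 0,"gripper": 9.4},
  ],
)

```text
clock: 8.12
position: [0.4138, -0.2365, 0.0531]
orientation: [-2.139, -2.3, -0.0]
force: [0.4, -1.2, -0.3]
opening: 0.094
grip_force: 0.0
```

```bash
python3 - <<'E'
from h import *
s=readout.sense(); print(s['position'],s['force'],s['opening'])
im,d=snap('top','t1.png')
for l in lids(im): print(l)
for t in tiles(im): print(t)
E
```

```text
[ 0.41381229 -0.23651824  0.05313604] [ 0.40560999 -1.21417057 -0.25050277] 0.0939940193181469
(328.5, 300.3, 29.5, array([227., 294.]))
(336.6, 200.4, 23.2, array([266., 292.]))
(385.4, 52.4, 29.0, array([328., 272.]))
(572.2, -377.3, 29.4, array([498., 199.]))
(601.9, -183.5, 24.2, array([422., 188.]))
(380.1, 305.8, 99, 62, -6.0, np.float64(0.04), array([229., 276.]))
(438.3, 39.9, 99, 62, -13.0, np.float64(0.04), array([332., 254.]))
(441.8, -120.3, 98, 63, 20.8, np.float64(0.02), array([392., 251.]))
(442.7, 183.1, 99, 62, 13.5, np.float64(0.04), array([277., 252.]))
(573.2, 27.5, 93, 56, -2.8, np.float64(0.0), array([337., 203.]))
(577.8, 119.0, 93, 56, -3.2, np.float64(0.0), array([302., 201.]))
(582.8, 210.3, 93, 55, -3.0, np.float64(0.0), array([268., 199.]))
(587.4, 301.6, 93, 56, -3.0, np.float64(0.0), array([233., 197.]))
```

Request:
apply_moves(
  increments=[
    {"travel": [0,0,0],"twist": 0,"gripper": 5},
    {"travel": [0,0,0],"twist": 0,"gripper": 5},
    {"travel": [0,0,0],"twist": 0,"gripper": 5},
    {"travel": [0,0,0],"twist": 0,"gripper": 5},
    {"travel": [0,0,0],"twist": 0,"gripper": 5},
    {"travel": [0,0,0],"twist": 0,"gripper": 5},
    {"travel": [0,0,0],"twist": 0,"gripper": 5},
    {"travel": [0,0,0],"twist": 0,"gripper": 5},
    {"travel": [0,0,3],"twist": 0,"gripper": 5},
    {"travel": [0,0,6],"twist": 0,"gripper": 5},
    {"travel": [1,0,9],"twist": 0,"gripper": 5},
    {"travel": [4,-2,10],"twist": 0,"gripper": 5},
    {"travel": [7,-4,10],"twist": 0,"gripper": 5},
    {"travel": [10,-6,10],"twist": 0,"gripper": 5},
    {"travel": [13,-7,10],"twist": 0,"gripper": 5},
    {"travel": [15.2,-8.1,10],"twist": 0,"gripper": 5},
    {"travel": [15.2,-8.1,10],"twist": 0,"gripper": 5},
    {"travel": [15.2,-8.1,10],"twist": 0,"gripper": 5},
  ],
)

```text
clock: 9.67
position: [0.5653, -0.3166, 0.1521]
orientation: [-2.137, -2.3, 0.0]
force: [-0.1, 0.2, -2.4]
opening: 0.0556
grip_force: 12.0
```

Request:
apply_moves(
  increments=[
    {"travel": [0,0,-2],"twist": 0,"gripper": 5},
    {"travel": [0,0,-4],"twist": 0,"gripper": 5},
    {"travel": [0,0,-6],"twist": 0,"gripper": 5},
    {"travel": [0,0,-7.5],"twist": 0,"gripper": 5},
    {"travel": [0,0,-8.5],"twist": 0,"gripper": 5},
    {"travel": [0,0,-8.5],"twist": 0,"gripper": 5},
  ],
)

```text
clock: 10.17
position: [0.5633, -0.3153, 0.0657]
orientation: [-2.136, -2.297, 0.001]
force: [-1.2, 0.2, -1.7]
opening: 0.0555
grip_force: 12.0
```

Request:
apply_moves(
  increments=[
    {"travel": [0,0,-0.7],"twist": 0,"gripper": 5},
    {"travel": [0,0,-1.5],"twist": 0,"gripper": 5},
    {"travel": [0,0,-1.5],"twist": 0,"gripper": 5},
    {"travel": [0,-0.2,-1.5],"twist": 0,"gripper": 5},
    {"travel": [0,-0.4,-1.5],"twist": 0,"gripper": 5},
    {"travel": [0,-0.6,-1.5],"twist": 0,"gripper": 5},
    {"travel": [0,-0.7,-1.5],"twist": 0,"gripper": 5},
    {"travel": [0,-0.8,-1.5],"twist": 0,"gripper": 5},
    {"travel": [0,-0.8,-1.5],"twist": 0,"gripper": 5},
  ],
)

```text
clock: 10.92
position: [0.5654, -0.3219, 0.0536]
orientation: [-2.136, -2.297, -0.006]
force: [-0.6, 9.9, 3.4]
opening: 0.056
grip_force: 12.0
```

Request:
apply_moves(
  increments=[
    {"travel": [0,0,0],"twist": 0,"gripper": 6.8},
    {"travel": [0,0,0],"twist": 0,"gripper": 6.8},
    {"travel": [0,0,0],"twist": 0,"gripper": 6.8},
    {"travel": [0,0,0],"twist": 0,"gripper": 6.8},
    {"travel": [0,0,3],"twist": 0,"gripper": 6.8},
    {"travel": [0,0,7],"twist": 0,"gripper": 6.8},
    {"travel": [-1,0,9],"twist": 0,"gripper": 9.4},
    {"travel": [-5,0,9],"twist": 0,"gripper": 9.4},
    {"travel": [-9,0,9],"twist": 0,"gripper": 9.4},
    {"travel": [-13,0,9],"twist": 0,"gripper": 9.4},
    {"travel": [-17,0,9],"twist": 0,"gripper": 9.4},
    {"travel": [-19.7,-0.2,9],"twist": 0,"gripper": 9.4},
    {"travel": [-19.7,-0.2,9],"twist": 0,"gripper": 9.4},
    {"travel": [-19.7,-0.2,9],"twist": 0,"gripper": 9.4},
    {"travel": [-19.7,-0.2,6],"twist": 0,"gripper": 9.4},
    {"travel": [-19.7,-0.2,3],"twist": 0,"gripper": 9.4},
    {"travel": [-19.7,-0.2,1],"twist": 0,"gripper": 9.4},
    {"travel": [-19.7,-0.2,0],"twist": 0,"gripper": 9.4},
    {"travel": [-19.7,-0.2,0],"twist": 0,"gripper": 9.4},
  ],
)

```text
clock: 12.5
position: [0.3682, -0.3255, 0.0513]
orientation: [-2.135, -2.299, -0.002]
force: [0.6, 0.6, 0.2]
opening: 0.0941
grip_force: 0.0
```

Request:
apply_moves(
  increments=[
    {"travel": [0,0,0],"twist": 0,"gripper": 5},
    {"travel": [0,0,0],"twist": 0,"gripper": 5},
    {"travel": [0,0,0],"twist": 0,"gripper": 5},
    {"travel": [0,0,0],"twist": 0,"gripper": 5},
    {"travel": [0,0,0],"twist": 0,"gripper": 5},
    {"travel": [0,0,0],"twist": 0,"gripper": 5},
    {"travel": [0,0,0],"twist": 0,"gripper": 5},
    {"travel": [0,0,0],"twist": 0,"gripper": 5},
  ],
)

```text
clock: 13.17
position: [0.3683, -0.3271, 0.054]
orientation: [2.139, 2.301, -0.001]
force: [-0.9, 1.0, 5.2]
opening: 0.0556
grip_force: 12.0
```

Request:
apply_moves(
  increments=[
    {"travel": [0,0,3],"twist": 0,"gripper": 5},
    {"travel": [0,0,6],"twist": 0,"gripper": 5},
    {"travel": [1,0.5,9],"twist": 0,"gripper": 5},
    {"travel": [4,2,10],"twist": 0,"gripper": 5},
    {"travel": [8,4,10],"twist": 0,"gripper": 5},
    {"travel": [12,5,10],"twist": 0,"gripper": 5},
    {"travel": [15,6,10],"twist": 0,"gripper": 5},
    {"travel": [18,6.5,10],"twist": 0,"gripper": 5},
    {"travel": [19.3,6.5,10],"twist": 0,"gripper": 5},
    {"travel": [19.3,6.5,10],"twist": 0,"gripper": 5},
    {"travel": [19.3,6.5,10],"twist": 0,"gripper": 5},
    {"travel": [19.3,6.5,8],"twist": 0,"gripper": 5},
    {"travel": [19.3,6.5,6],"twist": 0,"gripper": 5},
    {"travel": [19.3,6.5,4],"twist": 0,"gripper": 5},
    {"travel": [19.3,6.5,2.5],"twist": 0,"gripper": 5},
    {"travel": [19.3,6.5,1.5],"twist": 0,"gripper": 5},
    {"travel": [19.3,6.5,1.5],"twist": 0,"gripper": 5},
  ],
)

```text
clock: 14.58
position: [0.5587, -0.261, 0.0656]
orientation: [-2.137, -2.296, 0.001]
force: [-0.9, 1.2, -2.8]
opening: 0.0556
grip_force: 12.0
```

Request:
apply_moves(
  increments=[
    {"travel": [0,0,-0.7],"twist": 0,"gripper": 5},
    {"travel": [0,0,-1.5],"twist": 0,"gripper": 5},
    {"travel": [0,0,-1.5],"twist": 0,"gripper": 5},
    {"travel": [0,-0.2,-1.5],"twist": 0,"gripper": 5},
    {"travel": [0,-0.4,-1.5],"twist": 0,"gripper": 5},
    {"travel": [0,-0.6,-1.5],"twist": 0,"gripper": 5},
    {"travel": [0,-0.7,-1.5],"twist": 0,"gripper": 5},
    {"travel": [0,-0.8,-1.5],"twist": 0,"gripper": 5},
    {"travel": [0,-0.8,-1.5],"twist": 0,"gripper": 5},
  ],
)

```text
clock: 15.33
position: [0.5613, -0.267, 0.0536]
orientation: [-2.136, -2.297, -0.006]
force: [-0.7, 10.3, 3.0]
opening: 0.056
grip_force: 12.0
```

Request:
apply_moves(
  increments=[
    {"travel": [0,0,0],"twist": 0,"gripper": 6.8},
    {"travel": [0,0,0],"twist": 0,"gripper": 6.8},
    {"travel": [0,0,0],"twist": 0,"gripper": 6.8},
    {"travel": [0,0,0],"twist": 0,"gripper": 6.8},
    {"travel": [0,0,3],"twist": 0,"gripper": 6.8},
    {"travel": [0,0,7],"twist": 0,"gripper": 6.8},
    {"travel": [0,0,9],"twist": 0,"gripper": 0},
    {"travel": [3,3,9],"twist": 0,"gripper": 0},
    {"travel": [5,6,9],"twist": 0,"gripper": 0},
    {"travel": [8,9,9],"twist": 0,"gripper": 0},
    {"travel": [9.6,11.7,9],"twist": 0,"gripper": 0},
    {"travel": [9.6,11.7,9],"twist": 0,"gripper": 0},
    {"travel": [9.6,11.7,9],"twist": 0,"gripper": 0},
    {"travel": [9.6,11.7,6],"twist": 0,"gripper": 0},
    {"travel": [9.6,11.7,6],"twist": 0,"gripper": 0},
  ],
)

```text
clock: 16.58
position: [0.6542, -0.1529, 0.1089]
orientation: [-2.136, -2.295, 0.005]
force: [-0.6, 0.5, -1.5]
opening: 0.0114
grip_force: 0.0
```

```bash
python3 - <<'E'
from h import *
s=readout.sense(); print(s['position'],s['force'],s['opening'])
im,d=snap('side','s3.png'); u=proj('side',[[.59,-.22,.06]])[0].astype(int); print(u)
c=im[u[1]-60:u[1]+60,u[0]-80:u[0]+80]; cv2.imwrite('pics/s3c.png',cv2.resize(c,(640,480))[:,:,::-1])
print(proj('side',[[.6566,-.151,.048],[.6237,-.1473,.07],[.5985,-.213,.07]]))
im,d=snap('top','t2.png'); print(lids(im))
E
```

```text
[ 0.65415311 -0.152924    0.10887112] [-0.59255133  0.46146334 -1.51271681] 0.01141481342372793
[332 173]
[[305.72777582 183.71421236]
 [315.39779927 180.32070618]
 [329.64206045 171.12047931]]
[(328.5, 300.3, 29.5, array([227., 294.])), (385.4, 52.4, 29.0, array([328., 272.])), (547.1, -319.2, 20.1, array([476., 209.])), (553.1, -264.0, 25.5, array([454., 209.])), (541.5, 453.0, 24.5, array([169., 208.]))]
```

View pics/s3c.png

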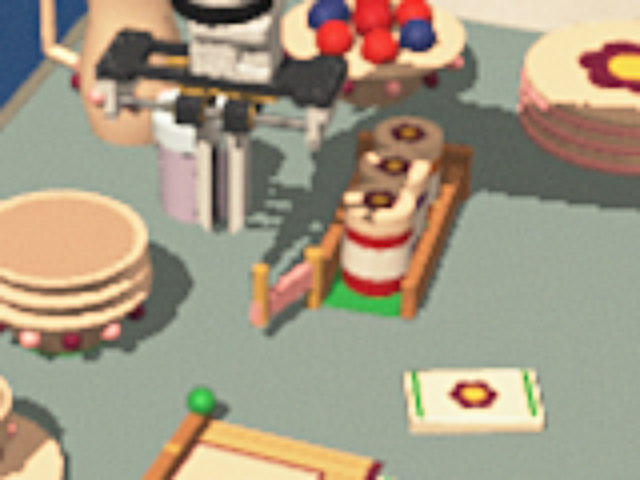

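All three jars stand upright in the lane. The gate post top is at (317,180), as predicted. Next I swing the gate shut along its arc.

Request:
apply_moves(
  increments=[
    {"travel": [0,0,-2],"twist": 0,"gripper": 0},
    {"travel": [0,0,-4],"twist": 0,"gripper": 0},
    {"travel": [0,0,-5.4],"twist": 0,"gripper": 0},
    {"travel": [0,0,-5.4],"twist": 0,"gripper": 0},
    {"travel": [-1.5,0.3,-5.4],"twist": 0,"gripper": 0},
    {"travel": [-2.9,0.5,-5.4],"twist": 0,"gripper": 0},
    {"travel": [-4.3,0.7,-5.4],"twist": 0,"gripper": 0},
    {"travel": [-5.5,0.5,-5.4],"twist": 0,"gripper": 0},
    {"travel": [-6.7,0.3,-5.4],"twist": 0,"gripper": 0},
    {"travel": [-7.9,0.1,-5.4],"twist": 0,"gripper": 0},
    {"travel": [-8.7,0,-5.4],"twist": 0,"gripper": 0},
    {"travel": [-9.6,-0.2,-5.4],"twist": 0,"gripper": 0},
    {"travel": [-10.6,-0.8,-5.4],"twist": 0,"gripper": 0},
    {"travel": [-11.7,-1.6,-5.4],"twist": 0,"gripper": 0},
    {"travel": [-12.2,-2.6,-5.4],"twist": 0,"gripper": 0},
    {"travel": [-12.6,-3.6,-5.4],"twist": 0,"gripper": 0},
    {"travel": [-12.8,-4.4,-5.4],"twist": 0,"gripper": 0},
    {"travel": [-12.9,-5.2,-5.4],"twist": 0,"gripper": 0},
    {"travel": [-12.9,-5.2,-5.4],"twist": 0,"gripper": 0},
  ],
)

```text
clock: 18.27
position: [0.5281, -0.2047, 0.0592]
orientation: [-2.139, -2.296, -0.004]
force: [-0.7, 4.6, 2.3]
opening: 0.0008
grip_force: 2.8
```

Contact is 4.6 N. I'll push a little further to see whether it is at the hard stop.

Request:
apply_moves(
  increments=[
    {"travel": [0,-0.3,0],"twist": 0,"gripper": 0},
    {"travel": [0,-0.6,0],"twist": 0,"gripper": 0},
    {"travel": [0,-0.6,0],"twist": 0,"gripper": 0},
  ],
)

```text
clock: 18.52
position: [0.528, -0.2055, 0.0591]
orientation: [-2.134, -2.29, -0.012]
force: [-0.5, 22.3, 10.7]
opening: 0.0006
grip_force: 10.9
```

Request:
apply_moves(
  increments=[
    {"travel": [0,1.5,0],"twist": 0,"gripper": 0},
    {"travel": [0,1.5,3],"twist": 0,"gripper": 0},
    {"travel": [0,1.5,6],"twist": -6,"gripper": 8.6},
    {"travel": [-2,3,6],"twist": -13,"gripper": 8.6},
    {"travel": [-4,5,6],"twist": -20,"gripper": 8.6},
    {"travel": [-6,7,6],"twist": -27,"gripper": 8.6},
    {"travel": [-8,8,6],"twist": -34,"gripper": 8.6},
    {"travel": [-8.6,8.9,6],"twist": -41,"gripper": 8.6},
    {"travel": [-8.6,8.9,6],"twist": -48,"gripper": 8.6},
    {"travel": [-8.6,8.9,6],"twist": -55,"gripper": 8.6},
    {"travel": [-8.6,8.9,6],"twist": -62,"gripper": 8.6},
    {"travel": [-8.6,8.9,6],"twist": -69,"gripper": 8.6},
    {"travel": [-8.6,8.9,6],"twist": -72.8,"gripper": 8.6},
    {"travel": [-8.6,8.9,6],"twist": -72.8,"gripper": 8.6},
    {"travel": [-8.6,8.9,2],"twist": -72.8,"gripper": 8.6},
    {"travel": [-8.6,8.9,-1],"twist": -72.8,"gripper": 8.6},
    {"travel": [-8.6,8.9,-1],"twist": -72.8,"gripper": 8.6},
    {"travel": [-8.6,8.9,-1],"twist": -72.8,"gripper": 8.6},
  ],
)

```text
clock: 20.02
position: [0.4413, -0.1214, 0.0485]
orientation: [-3.085, -0.584, 0.005]
force: [0.5, 0.3, 0.9]
opening: 0.0863
grip_force: 0.0
```

```bash
cat >> h.py <<'E'
def st():
    s=readout.sense(); M=R.from_rotvec(s['orientation']).as_matrix()
    print('t',round(s['clock'],1),'p',(s['position']*1000).round(1),'yaw',np.degrees(np.arctan2(M[1,1],M[0,1])).round(1),'F',s['force'].round(1),'op',round(s['opening']*1000,1),'j6',s['joints'][5].round(2))
E
python3 - <<'E'
from h import *
st(); im,d=snap('top','t3.png'); print(lids(im))
for t in tiles(im): print(t)
st()
c=im[165:285,360:520]; cv2.imwrite('pics/t3c.png',cv2.resize(c,(640,480))[:,:,::-1])
E
```

```text
t 20.0 p [ 441.3 -121.4   48.5] yaw -68.6 F [0.5 0.3 0.9] op 86.3 j6 0.68
[(328.5, 300.3, 29.5, array([227., 294.])), (334.1, 204.0, 25.2, array([266., 293.])), (385.4, 52.4, 29.0, array([328., 272.])), (556.8, -205.9, 27.3, array([432., 204.]))]
(380.1, 305.7, 99, 62, -6.0, np.float64(0.04), array([229., 276.]))
(438.3, 39.9, 99, 62, -12.8, np.float64(0.04), array([332., 254.]))
(573.1, 27.5, 93, 56, -2.9, np.float64(0.0), array([337., 203.]))
(577.8, 119.0, 93, 56, -2.6, np.float64(0.0), array([302., 201.]))
(583.0, 210.2, 92, 55, -3.0, np.float64(0.0), array([268., 199.]))
(587.3, 301.3, 93, 56, -3.1, np.float64(0.0), array([233., 197.]))
t 20.1 p [ 442.8 -122.2   50.1] yaw -68.6 F [0.8 0.7 0.7] op 86.0 j6 0.68
```

View pics/t3c.png

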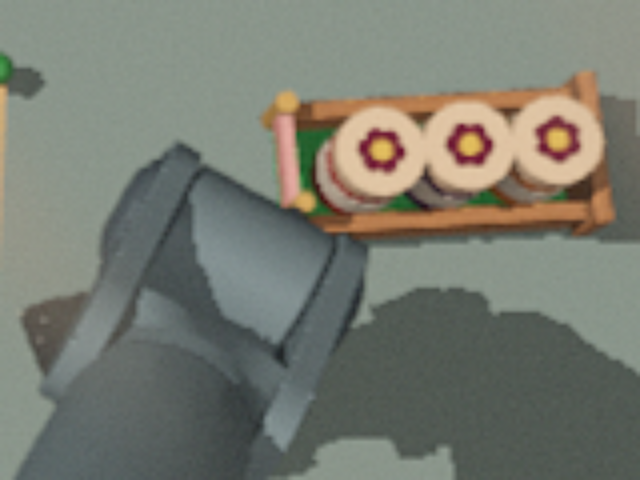

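The gate is shut across the mouth, with the three jars in a tight row behind it. Now I grasp the tile.

Request:
apply_moves(
  increments=[
    {"travel": [0,0,-1.5],"twist": -0.6,"gripper": 8.6},
    {"travel": [0,0,-2.7],"twist": -0.6,"gripper": 8.6},
    {"travel": [0,0,-3.4],"twist": -0.6,"gripper": 8.6},
    {"travel": [0,0,-3.4],"twist": -0.6,"gripper": 8.6},
    {"travel": [0,0,-3.4],"twist": -0.6,"gripper": 5.8},
    {"travel": [0,0,-3.4],"twist": -0.6,"gripper": 5.8},
    {"travel": [0,0,-3.4],"twist": -0.6,"gripper": 5.8},
    {"travel": [0,0,-3.4],"twist": -0.6,"gripper": 5.8},
    {"travel": [0,0,-3.4],"twist": -0.6,"gripper": 5.8},
    {"travel": [0,0,-3.4],"twist": -0.6,"gripper": 5.8},
    {"travel": [0,0,-3.4],"twist": -0.6,"gripper": 5.8},
    {"travel": [0,0,-3.4],"twist": -0.6,"gripper": 5.8},
  ],
  squeeze=15,
)

```text
clock: 21.07
position: [0.4429, -0.1221, 0.0163]
orientation: [3.09, 0.567, 0.001]
force: [-1.5, 1.5, 6.3]
opening: 0.0636
grip_force: 15.0
```

Request:
apply_moves(
  increments=[
    {"travel": [0,0,1.5],"twist": 0,"gripper": 5.8},
    {"travel": [0,0,3],"twist": 0,"gripper": 5.8},
    {"travel": [2,3,3],"twist": -6,"gripper": 5.8},
    {"travel": [5,6,3],"twist": -12,"gripper": 5.8},
    {"travel": [7,9,3],"twist": -18,"gripper": 5.8},
    {"travel": [10,12,3],"twist": -23.8,"gripper": 5.8},
    {"travel": [12.4,14.7,3],"twist": -23.8,"gripper": 5.8},
    {"travel": [12.4,14.7,3],"twist": -23.8,"gripper": 5.8},
    {"travel": [12.4,14.7,3],"twist": -23.8,"gripper": 5.8},
  ],
)

```text
clock: 21.82
position: [0.5666, 0.0266, 0.0448]
orientation: [3.141, -0.078, -0.001]
force: [0.6, -0.3, -2.2]
opening: 0.0638
grip_force: 15.0
```

Request:
apply_moves(
  increments=[
    {"travel": [0,0,-1.5],"twist": 0,"gripper": 5.8},
    {"travel": [0,0,-2.8],"twist": 0,"gripper": 5.8},
    {"travel": [0,0,-2.9],"twist": 0,"gripper": 5.8},
    {"travel": [0,0,-2.9],"twist": 0,"gripper": 5.8},
  ],
)

```text
clock: 22.15
position: [0.5648, 0.0246, 0.0151]
orientation: [-3.14, 0.085, 0.005]
force: [-0.4, -0.5, -1.7]
opening: 0.0638
grip_force: 15.0
```

```bash
python3 - <<'E'
from h import *
st()
E
```

```text
t 22.1 p [564.8  24.6  15.1] yaw -93.1 F [-0.4 -0.5 -1.7] op 63.8 j6 1.47
```

Request:
apply_moves(
  increments=[
    {"travel": [0.3,0,0],"twist": 0,"gripper": 5.8},
    {"travel": [0.6,0,0],"twist": 0,"gripper": 5.8},
    {"travel": [0.8,0,0],"twist": 0,"gripper": 5.8},
    {"travel": [1.0,-0.1,0],"twist": 0,"gripper": 5.8},
    {"travel": [1.1,-0.1,0],"twist": 0,"gripper": 5.8},
    {"travel": [1.2,-0.1,0],"twist": 0,"gripper": 5.8},
    {"travel": [1.2,-0.1,0],"twist": 0,"gripper": 5.8},
  ],
)

```text
clock: 22.73
position: [0.5761, 0.0244, 0.0156]
orientation: [-3.14, 0.082, 0.009]
force: [-6.0, 0.3, 1.5]
opening: 0.0635
grip_force: 15.0
```

```bash
python3 - <<'E'
from h import *
st()
E
```

```text
t 22.7 p [576.1  24.4  15.6] yaw -93.0 F [-6.   0.3  1.5] op 63.5 j6 1.47
```

Request:
apply_moves(
  increments=[
    {"travel": [0.2,0,0],"twist": 0,"gripper": 5.8},
    {"travel": [0.2,0,0],"twist": 0,"gripper": 5.8},
    {"travel": [0.1,0,0],"twist": 0,"gripper": 7.6},
    {"travel": [0.1,0,0],"twist": 0,"gripper": 7.6},
    {"travel": [0.1,0,0],"twist": 0,"gripper": 7.6},
    {"travel": [0.1,0,0],"twist": 0,"gripper": 7.6},
    {"travel": [0.1,0,3],"twist": 0,"gripper": 7.6},
    {"travel": [0.1,0,6],"twist": 0,"gripper": 8.6},
    {"travel": [-4,0.5,6],"twist": -5,"gripper": 8.6},
    {"travel": [-8,1,6],"twist": -9.8,"gripper": 8.6},
    {"travel": [-12,1.4,6],"twist": -9.8,"gripper": 8.6},
    {"travel": [-14,1.4,6],"twist": -9.8,"gripper": 8.6},
    {"travel": [-14,1.4,6],"twist": -9.8,"gripper": 8.6},
    {"travel": [-14,1.4,3.5],"twist": -9.8,"gripper": 8.6},
    {"travel": [-14,1.4,3.5],"twist": -9.8,"gripper": 8.6},
  ],
)

```text
clock: 23.98
position: [0.4371, 0.0383, 0.0495]
orientation: [-3.122, 0.351, 0.005]
force: [-1.6, 0.1, -1.0]
opening: 0.0861
grip_force: 0.0
```

```bash
python3 - <<'E'
from h import *
st(); im,d=snap('top','t4.png')
for t in tiles(im): print(t)
E
```

```text
t 24.0 p [437.1  38.3  49.5] yaw -102.8 F [-1.6  0.1 -1. ] op 86.1 j6 1.62
(379.9, 305.8, 99, 62, -6.0, np.float64(0.04), array([229., 276.]))
(578.3, 118.9, 92, 55, -3.0, np.float64(0.0), array([302., 200.]))
(583.4, 210.2, 91, 55, -3.0, np.float64(0.0), array([268., 199.]))
(587.3, 301.3, 93, 56, -2.9, np.float64(0.0), array([233., 197.]))
```

```bash
python3 - <<'E'
import cv2
im=cv2.imread('pics/t4.png'); cv2.imwrite('pics/t4c.png',cv2.resize(im[160:310,200:400],(800,600),interpolation=cv2.INTER_CUBIC))
E
```

```text
(no output)
```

View pics/t4c.png

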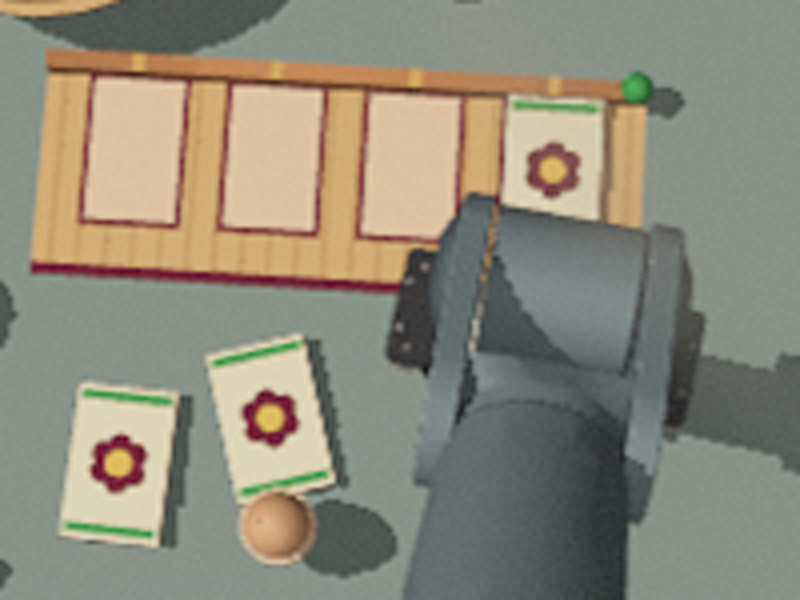

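The knocked tile now lies at about (267,264), its lower end almost touching the egg cup. Tile 1 sits square on rectangle 1. I carry on with the tile under the gripper.

Request:
apply_moves(
  increments=[
    {"travel": [0,0,-1.5],"twist": 0,"gripper": 8.6},
    {"travel": [0,0,-2.9],"twist": 0,"gripper": 8.6},
    {"travel": [0,0,-3.5],"twist": 0,"gripper": 8.6},
    {"travel": [0,0,-3.5],"twist": 0,"gripper": 8.6},
    {"travel": [0,0,-3.5],"twist": 0,"gripper": 5.8},
    {"travel": [0,0,-3.5],"twist": 0,"gripper": 5.8},
    {"travel": [0,0,-3.5],"twist": 0,"gripper": 5.8},
    {"travel": [0,0,-3.5],"twist": 0,"gripper": 5.8},
    {"travel": [0,0,-3.5],"twist": 0,"gripper": 5.8},
    {"travel": [0,0,-3.5],"twist": 0,"gripper": 5.8},
    {"travel": [0,0,-3.5],"twist": 0,"gripper": 5.8},
    {"travel": [0,0,-3.5],"twist": 0,"gripper": 5.8},
  ],
)

```text
clock: 25.03
position: [0.4391, 0.0381, 0.0172]
orientation: [3.122, -0.351, 0.002]
force: [-0.3, -0.0, 6.0]
opening: 0.0637
grip_force: 15.0
```

Request:
apply_moves(
  increments=[
    {"travel": [0,0,1.5],"twist": 0,"gripper": 5.8},
    {"travel": [0,0,3],"twist": 0,"gripper": 5.8},
    {"travel": [2,3,3],"twist": 5,"gripper": 5.8},
    {"travel": [5,6,3],"twist": 9.8,"gripper": 5.8},
    {"travel": [8,7.9,3],"twist": 9.8,"gripper": 5.8},
    {"travel": [11,7.9,3],"twist": 9.8,"gripper": 5.8},
    {"travel": [13.3,7.9,3],"twist": 9.8,"gripper": 5.8},
    {"travel": [13.3,7.9,3],"twist": 9.8,"gripper": 5.8},
    {"travel": [13.3,7.9,3],"twist": 9.8,"gripper": 5.8},
    {"travel": [13.3,7.9,1.5],"twist": 9.8,"gripper": 5.8},
    {"travel": [13.3,7.9,0.2],"twist": 9.8,"gripper": 5.8},
    {"travel": [13.3,7.9,0.1],"twist": 9.8,"gripper": 5.8},
    {"travel": [13.3,7.9,0.1],"twist": 9.8,"gripper": 5.8},
    {"travel": [13.6,7.9,0.1],"twist": 9.8,"gripper": 5.8},
    {"travel": [13.9,7.9,0.1],"twist": 9.8,"gripper": 5.8},
    {"travel": [14.2,7.9,0.1],"twist": 9.8,"gripper": 5.8},
    {"travel": [14.4,7.8,0.1],"twist": 9.8,"gripper": 5.8},
    {"travel": [14.5,7.8,0.1],"twist": 9.8,"gripper": 5.8},
    {"travel": [14.6,7.8,0.1],"twist": 9.8,"gripper": 5.8},
  ],
)

```text
clock: 26.62
position: [0.5809, 0.1167, 0.0164]
orientation: [-3.14, 0.083, 0.015]
force: [-12.4, 0.7, 5.4]
opening: 0.0641
grip_force: 15.0
```

```bash
python3 - <<'E'
from h import *
st()
E
```

```text
t 26.6 p [580.9 116.7  16.4] yaw -93.0 F [-12.4   0.7   5.4] op 64.1 j6 1.63
```

Request:
apply_moves(
  increments=[
    {"travel": [-0.2,0,0],"twist": 0,"gripper": 7.6},
    {"travel": [-0.2,0,0],"twist": 0,"gripper": 7.6},
    {"travel": [-0.2,0,0],"twist": 0,"gripper": 7.6},
    {"travel": [-0.2,0,0],"twist": 0,"gripper": 7.6},
    {"travel": [-0.2,0,3],"twist": 0,"gripper": 7.6},
    {"travel": [-0.2,0,7],"twist": 0,"gripper": 8.6},
    {"travel": [-3,3,8],"twist": -3,"gripper": 8.6},
    {"travel": [-6,6,8],"twist": -3,"gripper": 8.6},
    {"travel": [-9,9,8],"twist": -3,"gripper": 8.6},
    {"travel": [-12,12,8],"twist": -3,"gripper": 8.6},
    {"travel": [-15,15,8],"twist": -3,"gripper": 8.6},
    {"travel": [-18,18,8],"twist": -3,"gripper": 8.6},
    {"travel": [-20.4,18.8,8],"twist": -3,"gripper": 8.6},
    {"travel": [-20.4,18.8,8],"twist": -3,"gripper": 8.6},
    {"travel": [-20.4,18.8,5],"twist": -3,"gripper": 8.6},
    {"travel": [-20.4,18.8,4],"twist": -3,"gripper": 8.6},
    {"travel": [-20.4,18.8,4],"twist": -3,"gripper": 8.6},
  ],
)

```text
clock: 28.03
position: [0.3788, 0.3029, 0.055]
orientation: [3.135, -0.166, -0.007]
force: [-0.4, 0.9, 1.3]
opening: 0.086
grip_force: 0.0
```

```bash
python3 - <<'E'
from h import *
st(); im,d=snap('top','t5.png')
for t in tiles(im): print(t)
# flower centres (yellow) and green bands near the tiles
h,c,g=masks(im)
y=((h[...,0]>18)&(h[...,0]<30)&(h[...,1]>140)&(h[...,2]>170)).astype('u1')
for nm,m,lo in(('yel',y,8),('grn',g,8)):
    n,_,s,q=cv2.connectedComponentsWithStats(m)
    for a,b in zip(s[1:],q[1:]):
        if a[4]>lo and 205<b[0]<370 and 170<b[1]<310: print(nm,a[4],b.round(1),(ray('top',b,.012)[0]*1000).round(1))
cv2.imwrite('pics/t5c.png',cv2.resize(im[160:310,200:400],(800,600),interpolation=cv2.INTER_CUBIC)[:,:,::-1])
E
```

```text
t 28.0 p [378.8 302.9  55. ] yaw -96.1 F [-0.4  0.9  1.3] op 86.0 j6 2.12
(575.0, 26.0, 98, 61, -3.4, np.float64(0.02), array([338., 202.]))
(579.8, 118.5, 98, 62, -3.0, np.float64(0.04), array([303., 199.]))
(583.6, 210.2, 91, 55, -3.1, np.float64(0.0), array([268., 199.]))
(587.9, 301.2, 92, 56, -3.1, np.float64(0.0), array([233., 197.]))
yel 30 [302.7 200.3] [580.4 117.9  12. ]
yel 32 [267.2 264.3] [410.  208.1  12. ]
grn 40 [358.9 181.8] [632.  -30.8  12. ]
grn 13 [301. 184.] [624.7 122.8  12. ]
grn 14 [304.5 216. ] [538.  112.9  12. ]
grn 13 [338. 218.] [533.3  25.   12. ]
```

View pics/t5c.png

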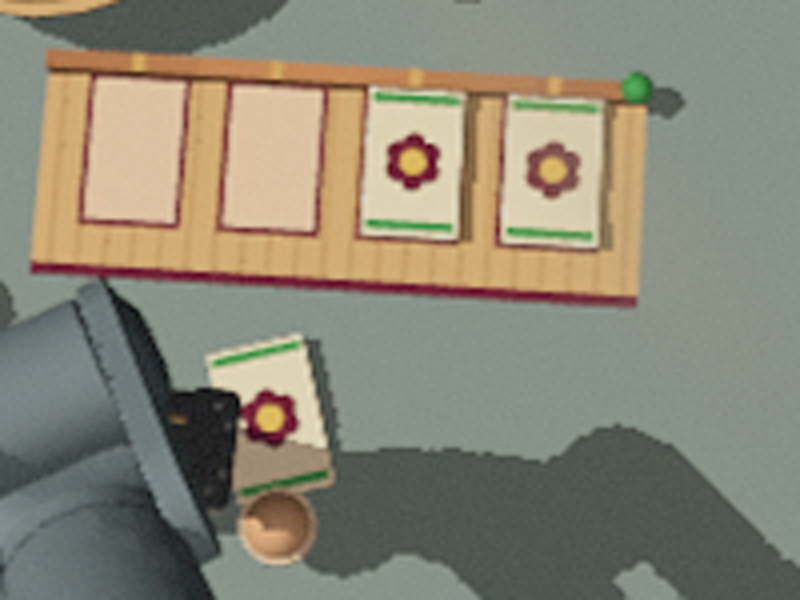

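Tiles 1 and 2 are flush and square on rectangles 1 and 2. The third tile is under the gripper.

Request:
apply_moves(
  increments=[
    {"travel": [0,0,-1.5],"twist": 0,"gripper": 8.6},
    {"travel": [0,0,-3.4],"twist": 0,"gripper": 8.6},
    {"travel": [0,0,-4.1],"twist": 0,"gripper": 8.6},
    {"travel": [0,0,-4.1],"twist": 0,"gripper": 8.6},
    {"travel": [0,0,-4.1],"twist": 0,"gripper": 5.8},
    {"travel": [0,0,-4.1],"twist": 0,"gripper": 5.8},
    {"travel": [0,0,-4.1],"twist": 0,"gripper": 5.8},
    {"travel": [0,0,-4.1],"twist": 0,"gripper": 5.8},
    {"travel": [0,0,-4.1],"twist": 0,"gripper": 5.8},
    {"travel": [0,0,-4.1],"twist": 0,"gripper": 5.8},
    {"travel": [0,0,-4.1],"twist": 0,"gripper": 5.8},
    {"travel": [0,0,-4.1],"twist": 0,"gripper": 5.8},
  ],
)

```text
clock: 29.08
position: [0.3811, 0.3045, 0.0174]
orientation: [-3.137, 0.165, -0.002]
force: [-0.6, -1.6, 6.7]
opening: 0.0637
grip_force: 15.0
```

Request:
apply_moves(
  increments=[
    {"travel": [0,0,1.5],"twist": 0,"gripper": 5.8},
    {"travel": [0,0,3],"twist": 0,"gripper": 5.8},
    {"travel": [4,0,3],"twist": 3,"gripper": 5.8},
    {"travel": [8,0,3],"twist": 3,"gripper": 5.8},
    {"travel": [12,0,3],"twist": 3,"gripper": 5.8},
    {"travel": [16,-0.1,3],"twist": 3,"gripper": 5.8},
    {"travel": [20.1,-0.2,3],"twist": 3,"gripper": 5.8},
    {"travel": [20.1,-0.2,3],"twist": 3,"gripper": 5.8},
    {"travel": [20.1,-0.2,3],"twist": 3,"gripper": 5.8},
    {"travel": [20.1,-0.2,1.5],"twist": 3,"gripper": 5.8},
    {"travel": [20.1,-0.2,0.2],"twist": 3,"gripper": 5.8},
    {"travel": [20.1,-0.2,0.1],"twist": 3,"gripper": 5.8},
    {"travel": [20.1,-0.2,0.1],"twist": 3,"gripper": 5.8},
    {"travel": [20.4,-0.2,0.1],"twist": 3,"gripper": 5.8},
    {"travel": [20.7,-0.3,0.1],"twist": 3,"gripper": 5.8},
    {"travel": [21,-0.3,0.1],"twist": 3,"gripper": 5.8},
    {"travel": [21.2,-0.3,0.1],"twist": 3,"gripper": 5.8},
    {"travel": [21.3,-0.3,0.1],"twist": 3,"gripper": 5.8},
    {"travel": [21.4,-0.3,0.1],"twist": 3,"gripper": 5.8},
    {"travel": [21.4,-0.3,0.1],"twist": 3,"gripper": 5.8},
  ],
)

```text
clock: 30.75
position: [0.5909, 0.3011, 0.0162]
orientation: [3.139, -0.083, -0.014]
force: [-9.2, -0.4, 0.5]
opening: 0.064
grip_force: 15.0
```

```bash
python3 - <<'E'
from h import *
st(); im,d=snap('top','t6.png')
h,c,g=masks(im)
y=((h[...,0]>18)&(h[...,0]<30)&(h[...,1]>140)&(h[...,2]>170)).astype('u1')
for nm,m,lo in(('yel',y,8),('grn',g,5)):
    n,_,s,q=cv2.connectedComponentsWithStats(m)
    for a,b in zip(s[1:],q[1:]):
        if a[4]>lo and 245<b[0]<290 and 235<b[1]<290: print(nm,a[4],b.round(1),(ray('top',b,.012)[0]*1000).round(1))
# tile B pixels: cut the egg cup off below the lower band
m=cv2.morphologyEx(c|g,cv2.MORPH_CLOSE,np.ones((3,3)));m[282:]=0;m[:240]=0
k=max(cv2.findContours(m[:,245:300].copy(),cv2.RETR_EXTERNAL,cv2.CHAIN_APPROX_NONE)[0],key=cv2.contourArea)[:,0]+[245,0]
r=cv2.minAreaRect((ray('top',k,.012)[:,:2]*1000).astype('f4')); print(r)
E
```

```text
t 30.8 p [590.9 301.1  16.2] yaw -93.0 F [-9.2 -0.4  0.5] op 64.0 j6 1.92
yel 14 [268.7 263.9] [411.1 204.2  12. ]
((413.3980407714844, 193.1686553955078), (99.28932189941406, 31.885177612304688), 15.487862586975098)
```

Request:
apply_moves(
  increments=[
    {"travel": [-0.2,0,0],"twist": 0,"gripper": 7.6},
    {"travel": [-0.2,0,0],"twist": 0,"gripper": 7.6},
    {"travel": [-0.2,0,0],"twist": 0,"gripper": 7.6},
    {"travel": [-0.2,0,0],"twist": 0,"gripper": 7.6},
    {"travel": [-0.2,0,3],"twist": 0,"gripper": 7.6},
    {"travel": [-0.2,0,7],"twist": 0,"gripper": 8.6},
    {"travel": [-3,-4,9],"twist": 6,"gripper": 8.6},
    {"travel": [-5,-7,9],"twist": 12,"gripper": 8.6},
    {"travel": [-7,-11,9],"twist": 16.5,"gripper": 8.6},
    {"travel": [-9,-14,9],"twist": 16.5,"gripper": 8.6},
    {"travel": [-11,-18,9],"twist": 16.5,"gripper": 8.6},
    {"travel": [-12,-22,9],"twist": 16.5,"gripper": 8.6},
    {"travel": [-13,-26,9],"twist": 16.5,"gripper": 8.6},
    {"travel": [-14.4,-30,9],"twist": 16.5,"gripper": 8.6},
    {"travel": [-14.4,-30,9],"twist": 16.5,"gripper": 8.6},
    {"travel": [-14.4,-30,9],"twist": 16.5,"gripper": 8.6},
  ],
)

```text
clock: 32.13
position: [0.4505, -0.0008, 0.1081]
orientation: [3.12, 0.361, 0.003]
force: [0.1, 0.6, -0.0]
opening: 0.0861
grip_force: 0.0
```

```bash
python3 - <<'E'
from h import *
st(); im,d=snap('top','t7.png')
for t in tiles(im): print(t)
h,c,g=masks(im)
m=cv2.morphologyEx(c|g,cv2.MORPH_CLOSE,np.ones((3,3)))
for cut in(280,281,282,283):
    q=m.copy();q[cut:]=0;q[:240]=0
    k=max(cv2.findContours(q[:,245:300].copy(),cv2.RETR_EXTERNAL,cv2.CHAIN_APPROX_NONE)[0],key=cv2.contourArea)[:,0]+[245,0]
    print(cut,cv2.minAreaRect((ray('top',k,.012)[:,:2]*1000).astype('f4')))
y=((h[...,0]>18)&(h[...,0]<30)&(h[...,1]>140)&(h[...,2]>170)).astype('u1')
for nm,m,lo in(('yel',y,8),('grn',g,5)):
    n,_,s,q=cv2.connectedComponentsWithStats(m)
    for a,b in zip(s[1:],q[1:]):
        if a[4]>lo and 245<b[0]<290 and 235<b[1]<290: print(nm,a[4],b.round(1),(ray('top',b,.012)[0]*1000).round(1))
E
```

```text
t 32.1 p [450.5  -0.8 108.1] yaw -76.8 F [ 0.1  0.6 -0. ] op 86.1 j6 1.09
(579.8, 118.6, 98, 62, -3.0, np.float64(0.04), array([303., 199.]))
(583.5, 210.3, 91, 55, -3.0, np.float64(0.0), array([268., 199.]))
(589.7, 303.1, 98, 62, -3.0, np.float64(0.04), array([233., 196.]))
280 ((411.4104919433594, 209.5784912109375), (94.77700805664062, 62.41248321533203), 13.351136207580566)
281 ((410.1900329589844, 209.28884887695312), (97.28572845458984, 62.41248321533203), 13.351136207580566)
282 ((409.5306091308594, 209.13232421875), (98.6412353515625, 62.41248321533203), 13.351136207580566)
283 ((409.5306091308594, 209.13232421875), (98.6412353515625, 62.41248321533203), 13.351136207580566)
yel 34 [267.1 264.2] [410.2 208.5  12. ]
grn 7 [257.  249.4] [448.5 235.3  12. ]
```

Request:
apply_moves(
  increments=[
    {"travel": [-1,4,0],"twist": 0,"gripper": 8.6},
    {"travel": [-2,8,0],"twist": 0,"gripper": 8.6},
    {"travel": [-2.5,12,0],"twist": 0,"gripper": 8.6},
    {"travel": [-3,16,0],"twist": 0,"gripper": 8.6},
    {"travel": [-4,20,0],"twist": 0,"gripper": 8.6},
    {"travel": [-4,20.6,0],"twist": 0,"gripper": 8.6},
    {"travel": [-4,20.6,0],"twist": 0,"gripper": 8.6},
    {"travel": [-4,20.6,0],"twist": 0,"gripper": 8.6},
    {"travel": [-4,20.6,-3],"twist": 0,"gripper": 8.6},
    {"travel": [-4,20.6,-6],"twist": 0,"gripper": 8.6},
    {"travel": [-4,20.6,-8],"twist": 0,"gripper": 8.6},
    {"travel": [-4,20.6,-9.1],"twist": 0,"gripper": 8.6},
    {"travel": [-4,20.6,-9.1],"twist": 0,"gripper": 8.6},
  ],
)

```text
clock: 33.27
position: [0.4088, 0.2058, 0.0142]
orientation: [3.12, 0.366, -0.008]
force: [-0.3, -1.1, 0.7]
opening: 0.086
grip_force: 0.0
```

Request:
apply_moves(
  increments=[
    {"travel": [0,0,0],"twist": 0,"gripper": 5.8},
    {"travel": [0,0,0],"twist": 0,"gripper": 5.8},
    {"travel": [0,0,0],"twist": 0,"gripper": 5.8},
    {"travel": [0,0,0],"twist": 0,"gripper": 5.8},
    {"travel": [0,0,0],"twist": 0,"gripper": 5.8},
    {"travel": [0,0,0],"twist": 0,"gripper": 5.8},
    {"travel": [0,0,0],"twist": 0,"gripper": 5.8},
    {"travel": [0,0,0],"twist": 0,"gripper": 5.8},
    {"travel": [0,0,1],"twist": 0,"gripper": 5.8},
    {"travel": [0.3,0,3],"twist": 0,"gripper": 5.8},
    {"travel": [0.3,0,3],"twist": 0,"gripper": 5.8},
  ],
)

```text
clock: 34.18
position: [0.4157, 0.2078, 0.0495]
orientation: [-3.119, -0.369, -0.009]
force: [2.0, 0.1, -1.6]
opening: 0.0636
grip_force: 15.0
```

```bash
python3 - <<'E'
from h import *
st()
E
```

```text
t 34.2 p [415.7 207.8  49.5] yaw -76.5 F [ 2.   0.1 -1.6] op 63.6 j6 1.55
```

Request:
apply_moves(
  increments=[
    {"travel": [3,0.1,0],"twist": -6,"gripper": 5.8},
    {"travel": [6,0.2,0],"twist": -12,"gripper": 5.8},
    {"travel": [9,0.2,0],"twist": -16.4,"gripper": 5.8},
    {"travel": [13,0.2,0],"twist": -16.4,"gripper": 5.8},
    {"travel": [16.3,0.2,0],"twist": -16.4,"gripper": 5.8},
    {"travel": [16.3,0.2,0],"twist": -16.4,"gripper": 5.8},
    {"travel": [16.3,0.2,0],"twist": -16.4,"gripper": 5.8},
    {"travel": [16.3,0.2,0],"twist": -16.4,"gripper": 5.8},
    {"travel": [16.3,0.2,-1.5],"twist": -16.4,"gripper": 5.8},
    {"travel": [16.3,0.2,-2.8],"twist": -16.4,"gripper": 5.8},
    {"travel": [16.3,0.2,-2.9],"twist": -16.4,"gripper": 5.8},
    {"travel": [16.3,0.2,-2.9],"twist": -16.4,"gripper": 5.8},
    {"travel": [16.6,0.2,-2.9],"twist": -16.4,"gripper": 5.8},
    {"travel": [16.9,0.2,-2.9],"twist": -16.4,"gripper": 5.8},
    {"travel": [17.2,0.2,-2.9],"twist": -16.4,"gripper": 5.8},
    {"travel": [17.4,0.1,-2.9],"twist": -16.4,"gripper": 5.8},
    {"travel": [17.5,0.1,-2.9],"twist": -16.4,"gripper": 5.8},
    {"travel": [17.6,0.1,-2.9],"twist": -16.4,"gripper": 5.8},
    {"travel": [17.6,0.1,-2.9],"twist": -16.4,"gripper": 5.8},
  ],
)

```text
clock: 35.77
position: [0.5866, 0.2085, 0.0166]
orientation: [3.14, -0.08, -0.012]
force: [-8.3, 1.9, 2.2]
opening: 0.0638
grip_force: 15.0
```

```bash
python3 - <<'E'
from h import *
st()
E
```

```text
t 35.8 p [586.6 208.5  16.6] yaw -92.9 F [-8.3  1.9  2.2] op 63.8 j6 1.78
```

Flush. Release, retreat and check.

Request:
apply_moves(
  increments=[
    {"travel": [-0.2,0,0],"twist": 0,"gripper": 7.6},
    {"travel": [-0.2,0,0],"twist": 0,"gripper": 7.6},
    {"travel": [-0.2,0,0],"twist": 0,"gripper": 7.6},
    {"travel": [-0.2,0,0],"twist": 0,"gripper": 7.6},
    {"travel": [-0.2,0,3],"twist": 0,"gripper": 7.6},
    {"travel": [-0.2,0,7],"twist": 0,"gripper": 7.6},
    {"travel": [-3,-1,11],"twist": 0,"gripper": 7.6},
    {"travel": [-6,-4,14],"twist": 0,"gripper": 7.6},
    {"travel": [-10,-8,14],"twist": 0,"gripper": 7.6},
    {"travel": [-14,-12,14],"twist": 0,"gripper": 7.6},
    {"travel": [-17,-15,14],"twist": 0,"gripper": 7.6},
    {"travel": [-17,-18,14],"twist": 0,"gripper": 7.6},
    {"travel": [-17,-18,14],"twist": 0,"gripper": 7.6},
  ],
)

```text
clock: 36.85
position: [0.4178, 0.0266, 0.1578]
orientation: [3.14, -0.08, 0.002]
force: [1.1, 0.5, 0.1]
opening: 0.0758
grip_force: 0.0
```

```bash
python3 - <<'E'
from h import *
st(); im,d=snap('top','t8.png')
for t in tiles(im): print(t)
for l in lids(im): print(l)
cv2.imwrite('pics/t8c.png',cv2.resize(im[160:310,200:400],(800,600),interpolation=cv2.INTER_CUBIC)[:,:,::-1])
snap('side','s8.png')
E
```

```text
t 36.9 p [417.8  26.6 157.8] yaw -92.9 F [1.1 0.5 0.1] op 75.8 j6 1.41
(579.8, 118.5, 98, 62, -3.0, np.float64(0.04), array([303., 200.]))
(584.9, 210.5, 98, 62, -2.9, np.float64(0.04), array([268., 198.]))
(589.7, 303.1, 98, 62, -3.0, np.float64(0.04), array([233., 196.]))
(336.9, 199.0, 23.1, array([267., 290.]))
(520.7, 120.0, 29.1, array([301., 218.]))
(523.9, 207.8, 29.0, array([266., 216.]))
(556.8, -205.9, 27.3, array([432., 204.]))
```

View pics/t8.png

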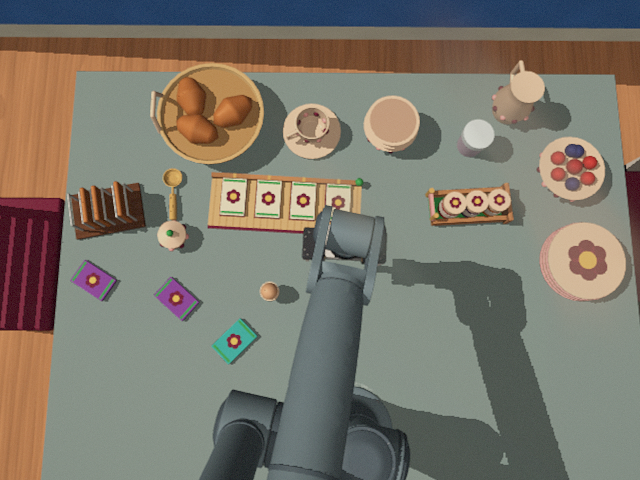

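View pics/t8c.png

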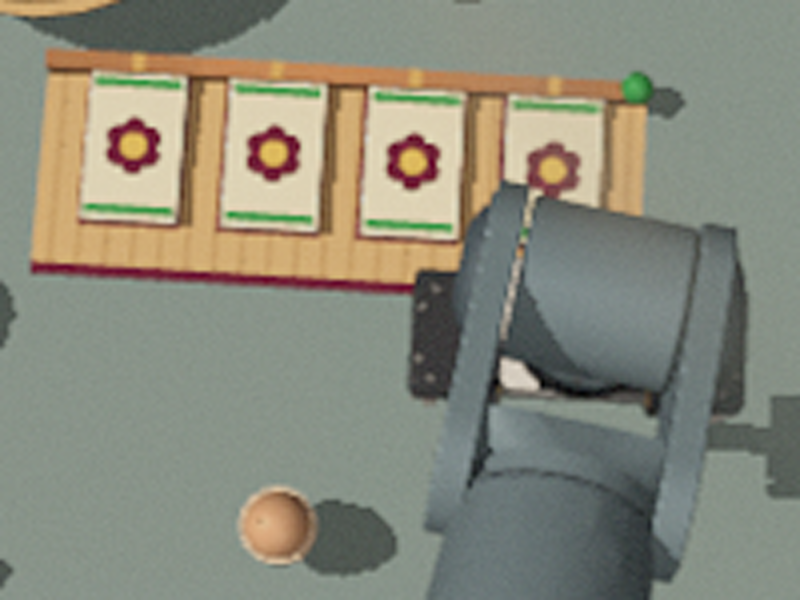

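View pics/s8.png

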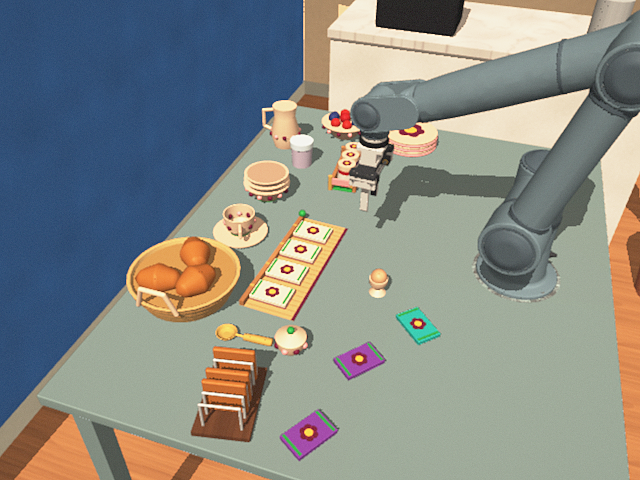

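All four tiles sit square in the row at (233–338, ~199). The three jars stand behind the shut gate at (432–500, 203), and the crockery is where it was.

```bash
python3 -c "
from plant import env
print(env.job_done())"
```

```text
the job is handed in; nothing more can be done
None
```

I handed the job in: in the last pictures all four tiles sit flush against the fence on rectangles 1–4, the three jars stand upright in the lane against the stop, and the pink gate is shut against its stop; the hand-in returned no verdict.

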